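# Push the row of spacers home and close the keeper

### The job

Push the row of four spacer blocks along the feed rail as one train until the front block sits against the end stop and no gaps remain, touching only the rear block with the fingers. Then push the keeper bar round until it lies fully closed, straight across the rail behind the row. Only push with the fingertips: do not lift or tip any block out of the rail, and leave the other things on the bench where they are.

Things in the scene. Friction and masses are not known exactly. Their poses are not given: they have to be found in the camera images.
- rail: Straight steel feed rail, 56 mm wide, on two fixed end legs above the bench. x runs along it to the end stop, y across, z up; origin on the rail's underside, 60 mm above the bench, below the place of the row's rear face when home. In this frame: channel floor z = 6 mm; channel 44 mm wide between guides 6 mm thick, guide tops z = 16 mm. Keeper on the -y side.
- stop_face (a point): Centre of the inner face of the end stop, at x = +160, z = 26 mm of the rail. The stop is 20 mm thick and 56 mm wide, its top at z = 46 mm of the rail. A weighing terminal 290 mm tall stands between the robot and this half of the rail, and a screen 330 mm tall to the right of the open end: travel above them.
- rail_end (a point): Middle of the channel floor at the rail's open end, x = -165, z = 6 mm of the rail.
- keeper_pivot (a point): On the keeper's upright pivot axis, at x = -12, y = -60, z = 24 mm of the rail. The keeper is a flat bar 14 mm wide that reaches 78 mm from this axis; its underside is at z = 20 mm, its top at z = 28 mm of the rail.
- keeper (a joint): Keeper angle, rad. 0: wide open, the bar points along the rail's -x and 20 degrees outward (to -y). It grows as the bar swings clockwise, seen from above, over the rail. 1.92: fully closed on its own stop, the bar points to the rail's +y, straight across, 5 mm behind the home row. Starts at 0 to 0.4; about 0.06 N m of friction; stays where left.
- keeper_post (a point): Half-way up the black upright finger post on the keeper, 65 mm from the pivot axis, at z = 41 mm of the rail (101 mm above the bench); post 12 mm in diameter, from z = 28 to 54 mm of the rail.
- block_1: Aluminium spacer block, 40 x 40 x 40 mm, about 0.15 kg, standing in the rail's channel: the front block, nearest the stop. Origin at the centre of its underside, x axis along the rail towards the stop, z up. When home its origin is at x = 140 mm in the frame of rail.
- block_2: Aluminium spacer block, 40 x 40 x 40 mm, about 0.15 kg, standing in the rail's channel: the second block. Origin at the centre of its underside, x axis along the rail towards the stop, z up. When home its origin is at x = 100 mm in the frame of rail.
- block_3: Aluminium spacer block, 40 x 40 x 40 mm, about 0.15 kg, standing in the rail's channel: the third block. Origin at the centre of its underside, x axis along the rail towards the stop, z up. When home its origin is at x = 60 mm in the frame of rail.
- block_4: Aluminium spacer block, 40 x 40 x 40 mm, about 0.15 kg, standing in the rail's channel: the rear block, nearest the open end; the only one to push on. Origin at the centre of its underside, x axis along the rail towards the stop, z up. When home its origin is at x = 20 mm in the frame of rail.
- brass_weight: Bystander: a brass-coloured laboratory weight, 38 mm wide, 65 mm tall, loose on the bench. Origin at the centre of its underside.
- steel_weight: Bystander: a plain steel laboratory weight, 29 mm wide, 49 mm tall, loose on the bench. Origin at the centre of its underside.
- small_weight: Bystander: a small steel laboratory weight, 23 mm wide, 39 mm tall, loose on the bench. Origin at the centre of its underside.
- staples: Bystander: a small cardboard box of staples, 36 x 62 x 21 mm, loose on the bench. Origin at the centre of its underside.
- cell: Bystander: a battery cell lying down, 15 x 51 x 15 mm, loose on the bench. Origin at the centre of its underside.
- jar: Bystander: a sample jar with screw lid, 68 mm wide, 73 mm tall, loose on the bench. Origin at the centre of its underside.
- tape: Bystander: a small roll of tape lying flat, 56 mm wide, 19 mm tall, loose on the bench. Origin at the centre of its underside.
Things that resemble listed ones, but are neither listed nor needed, are in the scene too. What is shaped like the block_4 but brown or orange is not meant.

How it is judged:
By the outcome, as a careful person would: the job done as asked, in the order asked, and still so for the second after the job is handed in, with the robot touching nothing.
It also fails if it takes over 54 s, if anything falls off the work surface, if the arm or the gripper's body presses on something with over 40 N, if the wrist force passes 120 N, or if a joint passes its speed limit or range.

### The arm

A 6-joint arm with a two-finger parallel gripper is mounted at the origin on the work surface; the furniture and walls round the work are solid. World frame = base frame: x ahead of the robot, y to its left, z up, the work surface at z = 0. Lengths are in m, angles in rad, forces in N, time in s.
With the tool pointing down it reaches from about 0.3 to 0.775 m from the base axis. Payload 14.6 kg.
Tool frame: the origin (TCP) lies on the centre line of the jaws, within the pads' length; the fingertips stand 11 mm ahead of it and the grasp point (between the pads) lies 8 mm behind it; z points along the fingers, y is the direction in which the jaws open and shut (so a half turn about z gives the same grasp; the last joint's range is limited). The gripper opens to 85 mm and grips with 20 to 120 N. Pads are 22 mm wide; open, the fingers measure 114 mm over their backs; the gripper's body (76 mm by 85 mm) begins 54 mm behind the grasp point. The pads swing forward as they close: fully open they stand 13 mm farther back than shut.
Start: joints at [1.257, 0.3, 1.521, -0, 1.321, -0.067], TCP at [0.134, 0.533, 0.242] pointing down, gripper open.
Joint ranges: [-3.03, 3.03], [-0.79, 2.21], [0.23, 2.52], [-1.04, 4.18], [0, 3.07], [-2.55, 2.55]. Speed limits (rad/s): [2.22, 2.22, 2.57, 3.14, 3.14, 3.14].

### API

Orientations are given as a unit quaternion [x, y, z, w].
In Python, from plant import manip gives the robot as it stands.
- The arm moves only by the tool send_rows, never from a script. Its argument "series" is a list of rows, each an object with "linear": the shift along the tool's x, y, z in mm, a list of three; "turn": the turn, a rotation vector about the tool's x, y, z in degrees, a list of three; "hand": the finger opening in mm, from 0 to 85.4. A call has 1 to 12 rows; each row is the pose to reach, as a shift and turn from the pose measured when the call began, along the tool's axes at that moment; what a row does not reach only later rows make up. A row lasts 1/10 s, in which the tool goes at most 50 mm and 8.59 degrees, less where a joint would pass 70% of its speed; a pose out of reach is approached as far as the arm can. A call with a gripper value outside its range is refused whole. The fingers move at their own pace and stop on an object; "newtons" is the grip in N (left out, the last holds). Time passes only in rows, so rows that repeat a pose let the fingers close. It gives the time, the measured TCP pose, the force and the opening at its end, in the units of the state.
- manip.read_state(): the state, without advancing time (a new reading comes with each control period).
- manip.capture(name): name is "scene" or "top" or "wrist"; returns the picture (480x640x3 uint8, red, green, blue); there is no depth.
- manip.camera_params(name): a dict with "intrinsics" (3x3 intrinsics, pixels), "dist_coeffs" ([k1, k2, p1, p2, k3] as OpenCV has them; the pictures are not rectified), "T" (4x4, takes a point from camera to world coordinates). Camera axes: x right, y up, looking along -z (the intrinsics and any distortion apply to the point x, -y, -z); pixel columns grow to the right and rows downward; lengths in m; the calibration is good to about 2 mm. A picture is of the moment at which its call begins: read the wrist's pose just before it. camera_params takes no time and is no camera call; for the wrist camera it gives the pose at the moment of the call.
- manip.job_done(): hands the job in, once; it reports no verdict.
The state is a dict: "clock": time; "joint_pos": joint angles; "joint_velocities": joint speeds; "tau": joint torques, N m; "ee_pos": TCP position; "orientation": TCP orientation; "ft_force": force on the tool from outside, world axes, zero at the start; "moment": the same for the moment, N m; "finger_gap": opening from 0.0 (shut) to 1.0 (fully open).
Only numpy, scipy, OpenCV 4.12 (cv2) and the standard library are available. Lean on these libraries where they do the work, as an engineer would, in place of code of your own. Each camera call takes 0.05 s, during which the arm holds its last target. There are 200 camera calls.

## Working session

There is one attempt and no reset: what is moved stays moved. The work goes in short steps, Python scripts to look and compute and a tool call to move; the robot and the scene stay as the last step left them, time stands still between calls to the robot, and variables do not carry over. Pictures are saved under pics/ and viewed, about 8 in all and at most 12, crops included, and the job is handed in when it is done.

Besides the shell and the picture viewer there is one more tool, called after "Emit:" as name(argument=value, ...), one argument or row to a line, values as JSON. send_rows: Moves the arm, as the interface text tells. Its arguments: {"type":"object","properties":{"series":{"type":"array","items":{"type":"object","properties":{"linear":{"type":"array","items":{"type":"number"}},"turn":{"type":"array","items":{"type":"number"}},"hand":{"type":"number"}}}},"newtons":{"type":"number"}},"required":["series"]}

```bash
mkdir -p pics; ls; python3 - <<'E'
from plant import manip
import cv2,numpy as np
s=manip.read_state();print(s)
for n in("scene","top"):
    cv2.imwrite(f"pics/{n}0.png",manip.capture(n)[:,:,::-1])
    p=manip.camera_params(n);print(n,{k:np.round(np.array(v),4).tolist() for k,v in p.items()})
E
```

```text
pics
{'clock': 0.0, 'joint_pos': array([ 1.25739966e+00,  3.00508181e-01,  1.52164072e+00,  3.10346767e-06,
        1.32070112e+00, -6.65775630e-02]), 'joint_velocities': array([ 0.00024523,  0.00144458,  0.00218375, -0.00094343,  0.00244798,
        0.00162566]), 'tau': array([-1.99611903e-03, -5.43500447e+01, -3.61786151e+01, -1.64672256e-04,
        4.11796922e-03,  3.51188748e-05]), 'ee_pos': array([0.13429153, 0.53310285, 0.24167574]), 'orientation': array([ 1.23096897e-01,  9.92394457e-01, -6.17087514e-04, -1.20200686e-04]), 'ft_force': array([-0.19710927, -0.44530025, -0.24843339]), 'moment': array([ 0.01003409, -0.03162689, -0.01648283]), 'finger_gap': 0.999433018952736}
scene {'intrinsics': [[531.1776, 0.0, 324.5909], [0.0, 531.1776, 238.9251], [0.0, 0.0, 1.0]], 'dist_coeffs': [-0.0285, 0.0, 0.0, 0.0, 0.0], 'T': [[0.9415, -0.1529, 0.3002, 0.8875], [0.3367, 0.4017, -0.8516, -0.9963], [0.0097, 0.9029, 0.4297, 0.6024], [0.0, 0.0, 0.0, 1.0]]}
top {'intrinsics': [[496.4117, 0.0, 328.1724], [0.0, 496.4117, 237.1098], [0.0, 0.0, 1.0]], 'dist_coeffs': [-0.0603, 0.0, 0.0, 0.0, 0.0], 'T': [[0.0211, 0.9868, -0.1604, 0.3131], [-0.9998, 0.0207, -0.0038, 0.0508], [-0.0005, 0.1605, 0.987, 1.2852], [0.0, 0.0, 0.0, 1.0]]}
```

View pics/top0.png

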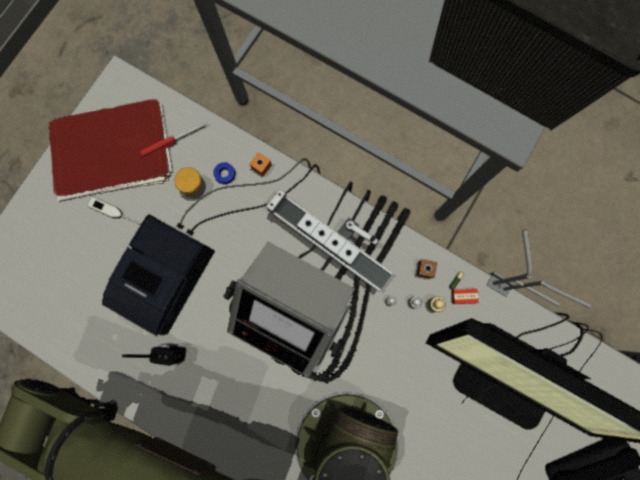

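View pics/scene0.png

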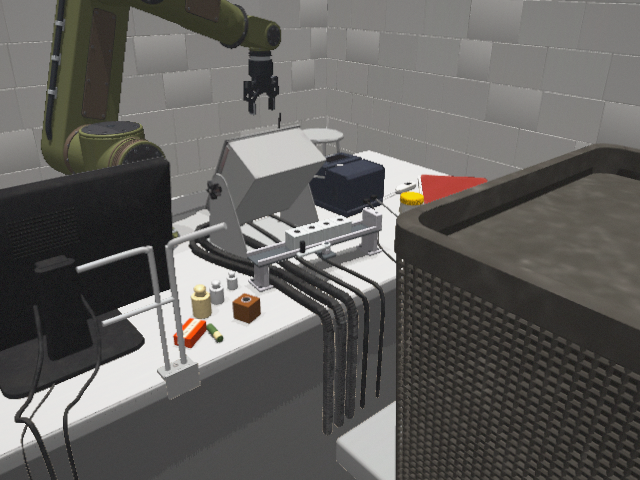

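The top view shows the rail from the stop near (275,200) to the open end near (390,285). Four blocks lie in it at about (308–348, 222–252), and the keeper is near (360,232). I'll crop in to measure.

```bash
python3 - <<'E'
import cv2
a=cv2.imread("pics/top0.png")[175:305,255:415]
cv2.imwrite("pics/crop1.png",cv2.resize(a,None,fx=5,fy=4.6,interpolation=cv2.INTER_CUBIC) if 0 else cv2.resize(a,(800,650),interpolation=cv2.INTER_CUBIC)[:600])
E
```

```text
(no output)
```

View pics/crop1.png

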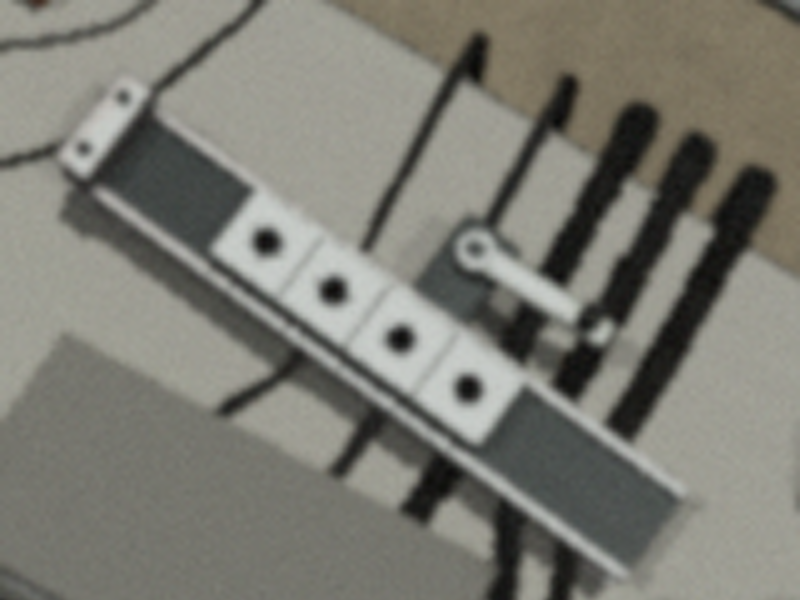

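```bash
cat > h.py <<'E'
import cv2,numpy as np
from scipy.optimize import least_squares
def ray(p,uv,z):
    T=np.array(p["T"]);K=np.array(p["intrinsics"]);d=np.array(p["dist_coeffs"])
    n=cv2.undistortPoints(np.array([[uv]],float),K,d)[0,0]
    v=T[:3,:3]@np.array([n[0],-n[1],-1]);o=T[:3,3]
    return (o+v*(z-o[2])/v[2])[:2]
def proj(p,P):
    T=np.array(p["T"]);c=(np.array(P,float)-T[:3,3])@T[:3,:3]
    return cv2.projectPoints(c*[1,-1,-1],np.zeros(3),np.zeros(3),np.array(p["intrinsics"]),np.array(p["dist_coeffs"]))[0][:,0]
def R2(a): return np.array([[np.cos(a),-np.sin(a)],[np.sin(a),np.cos(a)]])
E
python3 - <<'E'
from h import *
from plant import manip
p=manip.camera_params("top")
f=lambda u,v:((u+.5)/5-.5+255,(v+.5)/5-.5+175)
obs=[(123,97,None),(103.5,122.5,(170,0),.106),(690,490,(-165,-28),.076),(622,578,(-165,28),.076),(475,248,(-12,-60),.09)]
obs=obs[1:]
W=np.array([ray(p,f(o[0],o[1]),o[3]) for o in obs]);L=np.array([o[2] for o in obs])/1000
r=least_squares(lambda q:((R2(q[2])@L.T).T+q[:2]-W).ravel(),[.4,0,.9])
print(r.x,np.degrees(r.x[2]),(r.fun*1000).round(1))
A=R2(r.x[2])
for u,v,z in[(267,241,.106),(334,290,.106),(401,339,.106),(468,389,.106),(592,318,.114),(600,332,.088)]:
    w=ray(p,f(u,v),z);print(w.round(4),((w-r.x[:2])@A*1000).round(1))
# terminal/screen heights
for n,u,v,z in[("termcorners",268,243,.29),("",352,290,.29),("",230,320,.2),("screenTL",430,340,.33),("scr",470,322,.33)]:
    w=ray(p,(u,v),z);print(n,w.round(3),((w-r.x[:2])@A*1000).round(0))
E
```

```text
[0.49829902 0.04771134 0.95686291] 54.824206101442066 [ 0.3  0.3  1.   0.4 -1.2 -0.4 -0.  -0.3]
[0.5388 0.1049] [70.1 -0.1]
[0.5154 0.072 ] [29.7 -0. ]
[0.4922 0.0392] [-10.5   0.1]
[0.4687 0.0067] [-50.6   0.6]
[ 0.503  -0.0518] [-78.6 -61.2]
[ 0.5004 -0.0581] [-85.2 -62.7]
termcorners [0.46  0.176] [ 83. 105.]
 [0.369 0.005] [-110.   81.]
 [0.303 0.264] [ 64. 284.]
screenTL [ 0.275 -0.143] [-284.   73.]
scr [ 0.31 -0.22] [-327.    0.]
```

```bash
cat >> h.py <<'E'
from scipy.spatial.transform import Rotation as Ro
O=np.array([.4983,.0477,.06]);YAW=np.radians(54.82)
A3=np.eye(3);A3[:2,:2]=R2(YAW)
# tool pose in rail frame: x mm, y mm, z of FINGERTIP mm, yaw deg of tool +x from rail +x
def cmd(s,x,y,z,yaw):
    P=O+A3@(np.array([x,y,z+11])/1000)
    R=Ro.from_matrix(A3)*Ro.from_euler('z',yaw,degrees=True)*Ro.from_matrix(np.diag([1,-1,-1]))
    R0=Ro.from_quat(s["orientation"])
    print((x,y,z,yaw),(R0.inv().apply(P-s["ee_pos"])*1000).round(1),(R0.inv()*R).as_rotvec(degrees=True).round(2))
def where(s):
    t=A3.T@(s["ee_pos"]-O)*1000; R=Ro.from_matrix(A3).inv()*Ro.from_quat(s["orientation"])
    X=R.as_matrix()[:,0];print("t",round(s["clock"],2),"tip",(t-[0,0,11]).round(1),"yaw",np.degrees(np.arctan2(X[1],X[0])).round(1),"F",(A3.T@s["ft_force"]).round(1),"M",np.round(s["moment"],2),"gap",round(s["finger_gap"],3))
E
python3 - <<'E'
from h import *
from plant import manip
s=manip.read_state();where(s)
cmd(s,-103,0,270,0);cmd(s,-103,0,20,0)
E
```

```text
t 0.1 tip [187.1 577.2 170.8] yaw 111.0 F [-0.4 -0.3  0.2] M [-0.05  0.08  0.02] gap 1.005
(-103, 0, 270, 0) [-434.6 -478.1  -98.8] [-4.0000e-02  5.0000e-02  1.1104e+02]
(-103, 0, 20, 0) [-434.6 -477.8  151.2] [-4.0000e-02  5.0000e-02  1.1104e+02]
```

Emit:
send_rows(
  series=[
    {"linear": [0, 0, -50], "turn": [0, 0, 8], "hand": 0},
    {"linear": [0, 0, -100], "turn": [0, 0, 16], "hand": 0},
    {"linear": [-33, -37, -100], "turn": [0, 0, 24], "hand": 0},
    {"linear": [-66, -73, -100], "turn": [0, 0, 32], "hand": 0},
    {"linear": [-100, -110, -100], "turn": [0, 0, 40], "hand": 0},
    {"linear": [-133, -147, -100], "turn": [0, 0, 48], "hand": 0},
    {"linear": [-167, -183, -100], "turn": [0, 0, 56], "hand": 0},
    {"linear": [-200, -220, -100], "turn": [0, 0, 64], "hand": 0},
    {"linear": [-233, -257, -100], "turn": [0, 0, 72], "hand": 0},
    {"linear": [-267, -293, -100], "turn": [0, 0, 80], "hand": 0},
    {"linear": [-300, -330, -100], "turn": [0, 0, 88], "hand": 0},
    {"linear": [-333, -367, -100], "turn": [0, 0, 96], "hand": 0},
  ],
)

```text
clock: 1.3
ee_pos: [0.3679, 0.094, 0.3422]
orientation: [0.821, 0.57, -0.0, 0.0]
ft_force: [0.6, 0.9, 1.0]
finger_gap: 0.002
```

```bash
python3 - <<'E'
from h import *
from plant import manip
s=manip.read_state();where(s);print(s["joint_pos"].round(3))
cmd(s,-103,0,270,0);cmd(s,-103,0,60,0)
E
```

```text
t 1.3 tip [-37.3 133.3 271.2] yaw 14.7 F [1. 0. 1.] M [ 0.01 -0.03 -0.01] gap 0.002
[ 1.540e-01 -1.580e-01  1.781e+00 -1.000e-03  1.519e+00  5.110e-01]
(-103, 0, 270, 0) [-97.4 112.2   1.3] [ 0.02  0.04 14.71]
(-103, 0, 60, 0) [-97.2 112.1 211.3] [ 0.02  0.04 14.71]
```

Emit:
send_rows(
  series=[
    {"linear": [-25, 30, 0], "turn": [0, 0, 5], "hand": 0},
    {"linear": [-50, 60, 0], "turn": [0, 0, 10], "hand": 0},
    {"linear": [-75, 90, 0], "turn": [0, 0, 14.7], "hand": 0},
    {"linear": [-97, 112, 1], "turn": [0, 0, 14.7], "hand": 0},
    {"linear": [-97, 112, 40], "turn": [0, 0, 14.7], "hand": 0},
    {"linear": [-97, 112, 80], "turn": [0, 0, 14.7], "hand": 0},
    {"linear": [-97, 112, 120], "turn": [0, 0, 14.7], "hand": 0},
    {"linear": [-97, 112, 160], "turn": [0, 0, 14.7], "hand": 0},
    {"linear": [-97, 112, 190], "turn": [0, 0, 14.7], "hand": 0},
    {"linear": [-97, 112, 205], "turn": [0, 0, 14.7], "hand": 0},
    {"linear": [-97, 112, 211], "turn": [0, 0, 14.7], "hand": 0},
  ],
)

```text
clock: 2.4
ee_pos: [0.4381, -0.0361, 0.1297]
orientation: [0.888, 0.46, -0.001, -0.0]
ft_force: [0.3, 0.6, 0.2]
finger_gap: 0.002
```

```bash
python3 - <<'E'
from h import *
from plant import manip
s=manip.read_state();where(s);print(s["joint_pos"].round(3))
w=manip.capture("wrist")[:,:,::-1]; t=manip.capture("scene")[:,:,::-1]
t=cv2.resize(t[120:320,190:430],(576,480),interpolation=cv2.INTER_CUBIC)
a=np.hstack([cv2.resize(w,(400,300)),cv2.resize(t,(400,300))])
cv2.imwrite("pics/w1.png",a)
cmd(s,-103,0,20,0)
E
```

```text
t 2.4 tip [-103.2    0.9   58.7] yaw 0.0 F [0.7 0.1 0.2] M [-0.01 -0.03  0.06] gap 0.002
[-1.650e-01  1.960e-01  1.939e+00 -1.000e-03  1.009e+00  4.490e-01]
(-103, 0, 20, 0) [ 0.2  1.  38.7] [-0.12  0.12  0.01]
```

View pics/w1.png

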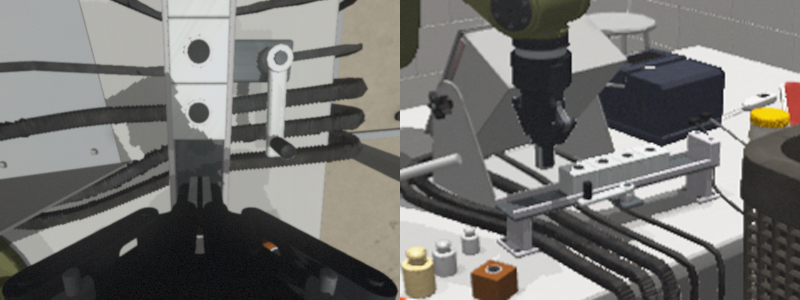

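The wrist view (left) shows the fingers centred in the channel behind the row, with the keeper clear at (280,100). The scene view (right) agrees. I'll descend now.

Emit:
send_rows(
  series=[
    {"linear": [0, 1, 15], "turn": [0, 0, 0], "hand": 0},
    {"linear": [0, 1, 30], "turn": [0, 0, 0], "hand": 0},
    {"linear": [0, 1, 40], "turn": [0, 0, 0], "hand": 0},
    {"linear": [6, 1, 41], "turn": [0, 0, 0], "hand": 0},
    {"linear": [12, 1, 41], "turn": [0, 0, 0], "hand": 0},
    {"linear": [16, 1, 41], "turn": [0, 0, 0], "hand": 0},
    {"linear": [20, 1, 41], "turn": [0, 0, 0], "hand": 0},
    {"linear": [24, 1, 41], "turn": [0, 0, 0], "hand": 0},
    {"linear": [28, 1, 41], "turn": [0, 0, 0], "hand": 0},
    {"linear": [32, 1, 41], "turn": [0, 0, 0], "hand": 0},
  ],
)

```text
clock: 3.5
ee_pos: [0.4581, -0.0105, 0.0901]
orientation: [0.888, 0.46, -0.001, 0.0]
ft_force: [-2.6, -3.0, 3.0]
finger_gap: 0.001
```

```bash
python3 - <<'E'
from h import *
from plant import manip
s=manip.read_state();where(s)
cmd(s,-11,0,18,0)
E
```

```text
t 3.5 tip [-70.8  -0.7  19.1] yaw 0.0 F [-3.9  0.3  3. ] M [-0.5   0.34  0.03] gap 0.001
(-11, 0, 18, 0) [59.8 -0.7  1. ] [-0.02  0.08  0.01]
```

Emit:
send_rows(
  series=[
    {"linear": [4, 0, 0], "turn": [0, 0, 0], "hand": 0},
    {"linear": [8, 0, 0], "turn": [0, 0, 0], "hand": 0},
    {"linear": [12, 0, 0], "turn": [0, 0, 0], "hand": 0},
    {"linear": [16, 0, 0], "turn": [0, 0, 0], "hand": 0},
    {"linear": [20, 0, 0], "turn": [0, 0, 0], "hand": 0},
    {"linear": [24, 0, 0], "turn": [0, 0, 0], "hand": 0},
    {"linear": [28, 0, 0], "turn": [0, 0, 0], "hand": 0},
    {"linear": [32, 0, 0], "turn": [0, 0, 0], "hand": 0},
    {"linear": [36, 0, 0], "turn": [0, 0, 0], "hand": 0},
    {"linear": [40, 0, 0], "turn": [0, 0, 0], "hand": 0},
  ],
)

```text
clock: 4.5
ee_pos: [0.4814, 0.0224, 0.0901]
orientation: [0.888, 0.46, -0.001, 0.0]
ft_force: [-3.2, -3.3, 4.1]
finger_gap: 0.004
```

```bash
python3 - <<'E'
from h import *
from plant import manip
s=manip.read_state();where(s)
w=manip.capture("wrist")[:,:,::-1]; t=manip.capture("scene")[:,:,::-1]
t=cv2.resize(t[120:320,190:430],(576,480),interpolation=cv2.INTER_CUBIC)
cv2.imwrite("pics/w2.png",np.hstack([cv2.resize(w,(400,300)),cv2.resize(t,(400,300))]))
cmd(s,-11,0,19,0)
E
```

```text
t 4.5 tip [-30.4  -0.7  19.1] yaw 0.0 F [-4.6  0.7  4.1] M [-0.51  0.4   0.03] gap 0.004
(-11, 0, 19, 0) [19.4 -0.7  0. ] [-0.02  0.08  0.01]
```

View pics/w2.png

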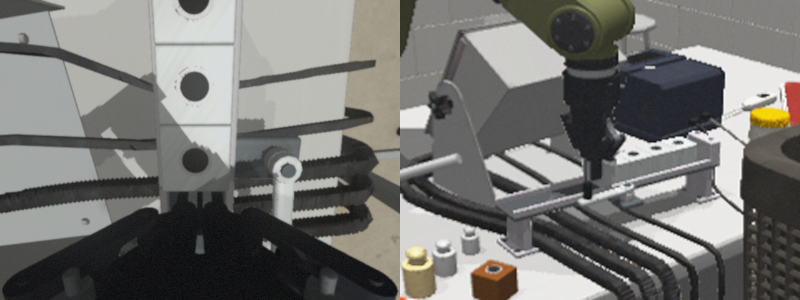

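The row is moving as one train: no gaps at the seams (y≈125 and y≈43), and the keeper is clear at the right. Next is a slow approach to the stop.

Emit:
send_rows(
  series=[
    {"linear": [3, 0, 0], "turn": [0, 0, 0], "hand": 0},
    {"linear": [6, 0, 0], "turn": [0, 0, 0], "hand": 0},
    {"linear": [8, 0, 0], "turn": [0, 0, 0], "hand": 0},
    {"linear": [10, 0, 0], "turn": [0, 0, 0], "hand": 0},
    {"linear": [11, 0, 0], "turn": [0, 0, 0], "hand": 0},
    {"linear": [12, 0, 0], "turn": [0, 0, 0], "hand": 0},
    {"linear": [13, 0, 0], "turn": [0, 0, 0], "hand": 0},
    {"linear": [14, 0, 0], "turn": [0, 0, 0], "hand": 0},
    {"linear": [15, 0, 0], "turn": [0, 0, 0], "hand": 0},
    {"linear": [16, 0, 0], "turn": [0, 0, 0], "hand": 0},
  ],
)

```text
clock: 5.6
ee_pos: [0.4907, 0.0358, 0.0899]
orientation: [0.888, 0.461, -0.001, 0.0]
ft_force: [-1.1, -2.3, -0.3]
finger_gap: 0.003
```

Emit:
send_rows(
  series=[
    {"linear": [0.7, 0, 0], "turn": [0, 0, 0], "hand": 0},
    {"linear": [1.4, 0, 0], "turn": [0, 0, 0], "hand": 0},
    {"linear": [2, 0, 0], "turn": [0, 0, 0], "hand": 0},
  ],
)

```text
clock: 5.9
ee_pos: [0.4919, 0.0375, 0.0899]
orientation: [0.888, 0.461, -0.0, 0.0]
ft_force: [-0.5, -1.9, -1.0]
finger_gap: -0.0
```

Emit:
send_rows(
  series=[
    {"linear": [0.7, 0, 0], "turn": [0, 0, 0], "hand": 0},
    {"linear": [1.4, 0, 0], "turn": [0, 0, 0], "hand": 0},
    {"linear": [2, 0, 0], "turn": [0, 0, 0], "hand": 0},
  ],
)

```text
clock: 6.2
ee_pos: [0.4922, 0.0381, 0.0899]
orientation: [0.888, 0.461, -0.002, 0.0]
ft_force: [-12.1, -16.2, 9.1]
finger_gap: 0.001
```

Emit:
send_rows(
  series=[
    {"linear": [0.5, 0, 0], "turn": [0, 0, 0], "hand": 0},
    {"linear": [1, 0, 0], "turn": [0, 0, 0], "hand": 0},
  ],
)

```text
clock: 6.4
ee_pos: [0.4922, 0.0381, 0.0899]
orientation: [0.888, 0.461, -0.003, 0.001]
ft_force: [-9.6, -14.1, 6.5]
finger_gap: 0.001
```

```bash
python3 - <<'E'
from h import *
from plant import manip
s=manip.read_state();where(s)
t=manip.capture("top")[:,:,::-1]
w=manip.capture("wrist")[:,:,::-1]
t=cv2.resize(t[180:300,265:405],(467,400),interpolation=cv2.INTER_CUBIC)
cv2.imwrite("pics/w3.png",np.hstack([cv2.resize(w,(333,400)),t]))
E
```

```text
t 6.4 tip [-11.4  -0.6  18.9] yaw 0.0 F [-17.1  -0.3   6.5] M [-2.11  1.48  0.03] gap 0.001
```

View pics/w3.png

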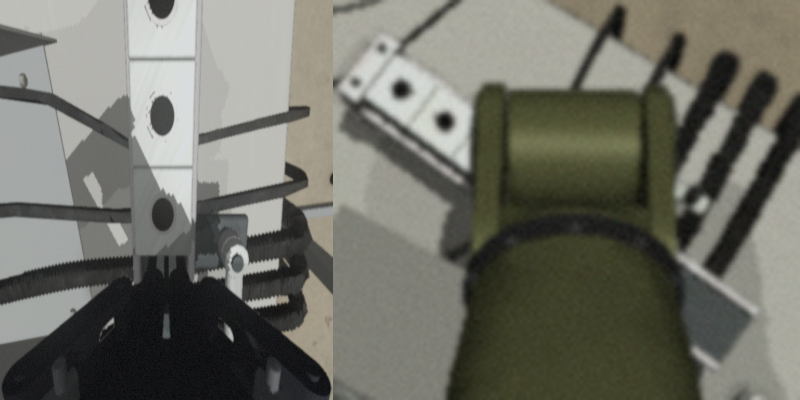

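The row is against the stop: about 17 N of reaction at finger x = −11.4 (contact face at about 0), and the seams in the wrist view are closed. I'll back off, rise, and move round to the outer side of the post.

```bash
python3 - <<'E'
from h import *
from plant import manip
s=manip.read_state()
for q in[(-36,0,19,0),(-36,0,80,0),(-77,-95,80,90)]:cmd(s,*q)
E
```

```text
(-36, 0, 19, 0) [-24.6  -0.6   0.1] [-0.1   0.35  0.03]
(-36, 0, 80, 0) [-25.   -0.7 -60.9] [-0.1   0.35  0.03]
(-77, -95, 80, 90) [-66.   94.3 -60.8] [ -0.36   0.2  -89.97]
```

Emit:
send_rows(
  series=[
    {"linear": [-10, -1, 0], "turn": [0, 0, 0], "hand": 0},
    {"linear": [-25, -1, 0], "turn": [0, 0, 0], "hand": 0},
    {"linear": [-25, -1, -30], "turn": [0, 0, 0], "hand": 0},
    {"linear": [-25, -1, -61], "turn": [0, 0, -8], "hand": 0},
    {"linear": [-25, -1, -61], "turn": [0, 0, -16], "hand": 0},
    {"linear": [-30, 10, -61], "turn": [0, 0, -24], "hand": 0},
    {"linear": [-36, 24, -61], "turn": [0, 0, -32], "hand": 0},
    {"linear": [-42, 40, -61], "turn": [0, 0, -40], "hand": 0},
    {"linear": [-48, 56, -61], "turn": [0, 0, -48], "hand": 0},
    {"linear": [-54, 72, -61], "turn": [0, 0, -56], "hand": 0},
    {"linear": [-60, 86, -61], "turn": [0, 0, -64], "hand": 0},
    {"linear": [-66, 95, -61], "turn": [0, 0, -72], "hand": 0},
  ],
)

```text
clock: 7.7
ee_pos: [0.5322, -0.0717, 0.1511]
orientation: [0.445, 0.895, -0.003, -0.001]
ft_force: [1.4, 0.1, 0.3]
finger_gap: -0.005
```

```bash
python3 - <<'E'
from h import *
from plant import manip
s=manip.read_state();where(s);print(s["joint_pos"].round(2))
cmd(s,-77,-95,80,90);cmd(s,-77,-95,34,90)
p=manip.camera_params("top")
t=manip.capture("top")[:,:,::-1];w=manip.capture("wrist")[:,:,::-1]
t=cv2.resize(t[175:295,255:395],(467,400),interpolation=cv2.INTER_CUBIC)
cv2.imwrite("pics/w4.png",np.hstack([cv2.resize(w,(333,400)),t]))
E
```

```text
t 7.7 tip [-78.1 -96.5  80.1] yaw 72.3 F [ 0.9 -1.   0.3] M [0.02 0.01 0.07] gap -0.005
[-0.2   0.37  1.66 -0.01  1.12 -0.85]
(-77, -95, 80, 90) [1.8 0.6 0.1] [ -0.34  -0.04 -17.68]
(-77, -95, 34, 90) [ 1.8  0.9 46.1] [ -0.34  -0.04 -17.68]
```

View pics/w4.png

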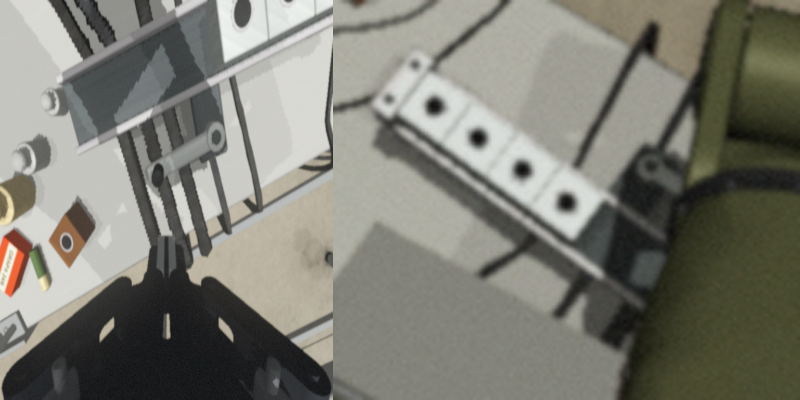

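The top view shows all four blocks flush against the stop, and the wrist view shows the post at (157,172) ahead of the fingers. I'll descend behind the post.

Emit:
send_rows(
  series=[
    {"linear": [2, 1, 0], "turn": [0, 0, -8], "hand": 0},
    {"linear": [2, 1, 0], "turn": [0, 0, -17.7], "hand": 0},
    {"linear": [2, 1, 20], "turn": [0, 0, -17.7], "hand": 0},
    {"linear": [2, 1, 38], "turn": [0, 0, -17.7], "hand": 0},
    {"linear": [2, 1, 45], "turn": [0, 0, -17.7], "hand": 0},
    {"linear": [2, 1, 45], "turn": [0, 0, -17.7], "hand": 0},
  ],
)

```text
clock: 8.4
ee_pos: [0.5308, -0.0695, 0.1055]
orientation: [0.305, 0.952, -0.003, -0.002]
ft_force: [0.1, -0.1, 1.1]
finger_gap: -0.001
```

```bash
python3 - <<'E'
from h import *
from plant import manip
s=manip.read_state();where(s)
for f in range(180,85,-8):
    r=np.radians(f);c=[np.cos(r),np.sin(r)];m=[np.sin(r),-np.cos(r)]
    cmd(s,round(-12+65*c[0]-17*m[0],1),round(-60+65*c[1]-17*m[1],1),35,f-90)
E
```

```text
t 8.4 tip [-77.1 -94.1  34.5] yaw 89.6 F [-0.  -0.2  1.1] M [ 0.01  0.02 -0.04] gap -0.001
(np.float64(-77.0), np.float64(-77.0), 35, 90) [17.1  0.  -0.4] [-0.37 -0.17 -0.36]
(np.float64(-78.7), np.float64(-67.8), 35, 82) [26.3 -1.8 -0.4] [-0.38 -0.15  7.64]
(np.float64(-79.2), np.float64(-58.4), 35, 74) [35.7 -2.3 -0.4] [-0.39 -0.12 15.64]
(np.float64(-78.3), np.float64(-49.1), 35, 66) [45.  -1.5 -0.3] [-0.4  -0.09 23.64]
(np.float64(-76.1), np.float64(-40.0), 35, 58) [54.1  0.7 -0.3] [-0.41 -0.06 31.64]
(np.float64(-72.7), np.float64(-31.2), 35, 50) [62.9  4.  -0.3] [-4.200e-01 -3.000e-02  3.964e+01]
(np.float64(-68.1), np.float64(-23.1), 35, 42) [71.   8.6 -0.3] [-4.200e-01 -1.000e-02  4.764e+01]
(np.float64(-62.4), np.float64(-15.6), 35, 34) [78.6 14.2 -0.3] [-4.300e-01  2.000e-02  5.564e+01]
(np.float64(-55.8), np.float64(-9.0), 35, 26) [85.2 20.8 -0.4] [-4.300e-01  6.000e-02  6.364e+01]
(np.float64(-48.3), np.float64(-3.4), 35, 18) [90.9 28.2 -0.4] [-0.43  0.09 71.64]
(np.float64(-40.0), np.float64(1.1), 35, 10) [95.4 36.5 -0.4] [-0.43  0.12 79.64]
(np.float64(-31.3), np.float64(4.4), 35, 2) [98.8 45.2 -0.5] [-0.43  0.15 87.64]
```

Emit:
send_rows(
  series=[
    {"linear": [9, 0, 0], "turn": [0, 0, 0], "hand": 0},
    {"linear": [17, 0, 0], "turn": [0, 0, 0], "hand": 0},
    {"linear": [26.3, -1.8, 0], "turn": [0, 0, 7.6], "hand": 0},
    {"linear": [35.7, -2.3, 0], "turn": [0, 0, 15.6], "hand": 0},
    {"linear": [45, -1.5, 0], "turn": [0, 0, 23.6], "hand": 0},
    {"linear": [54.1, 0.7, 0], "turn": [0, 0, 31.6], "hand": 0},
    {"linear": [62.9, 4, 0], "turn": [0, 0, 39.6], "hand": 0},
  ],
)

```text
clock: 9.1
ee_pos: [0.4813, -0.0293, 0.1064]
orientation: [0.612, 0.791, -0.003, -0.001]
ft_force: [1.2, -0.4, -0.5]
finger_gap: 0.001
```

```bash
python3 - <<'E'
from h import *
from plant import manip
s=manip.read_state();where(s)
w=manip.capture("wrist")[:,:,::-1]
cv2.imwrite("pics/w5.png",cv2.resize(w,(480,360)))
for f in range(134,85,-7):
    r=np.radians(f);c=[np.cos(r),np.sin(r)];m=[np.sin(r),-np.cos(r)]
    cmd(s,round(-12+65*c[0]-17*m[0],1),round(-60+65*c[1]-17*m[1],1),35,f-90)
E
```

```text
t 9.1 tip [-72.7 -30.5  35.4] yaw 49.7 F [ 0.3 -1.2 -0.5] M [-0.17 -0.17  0.02] gap 0.001
(np.float64(-69.4), np.float64(-25.1), 35, 44) [ 6.3 -0.9  0.4] [-0.34  0.16  5.67]
(np.float64(-64.7), np.float64(-18.3), 35, 37) [14.5 -1.7  0.4] [-0.33  0.18 12.67]
(np.float64(-59.2), np.float64(-12.2), 35, 30) [22.7 -1.5  0.3] [-0.32  0.2  19.67]
(np.float64(-53.0), np.float64(-6.8), 35, 23) [30.8 -0.3  0.3] [-0.3   0.22 26.67]
(np.float64(-46.3), np.float64(-2.2), 35, 16) [38.7  1.9  0.3] [-0.29  0.24 33.67]
(np.float64(-39.0), np.float64(1.5), 35, 9) [46.2  5.   0.2] [-0.28  0.26 40.67]
(np.float64(-31.3), np.float64(4.4), 35, 2) [53.4  9.   0.2] [-0.26  0.28 47.67]
```

View pics/w5.png

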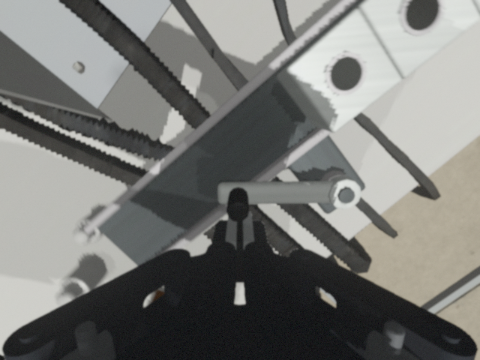

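The post at (237,205) sits centred on the fingertips and the bar is swinging over the rail, so I'll continue the arc.

Emit:
send_rows(
  series=[
    {"linear": [6.3, -0.9, 0], "turn": [0, 0, 5.7], "hand": 0},
    {"linear": [14.5, -1.7, 0], "turn": [0, 0, 12.7], "hand": 0},
    {"linear": [22.7, -1.5, 0], "turn": [0, 0, 19.7], "hand": 0},
    {"linear": [30.8, -0.3, 0], "turn": [0, 0, 26.7], "hand": 0},
    {"linear": [38.7, 1.9, 0], "turn": [0, 0, 33.7], "hand": 0},
    {"linear": [46.2, 5, 0], "turn": [0, 0, 40.7], "hand": 0},
    {"linear": [50, 7, 0], "turn": [0, 0, 44], "hand": 0},
    {"linear": [52, 8, 0], "turn": [0, 0, 47], "hand": 0},
  ],
)

```text
clock: 9.95
ee_pos: [0.4759, 0.0244, 0.1068]
orientation: [0.879, 0.477, -0.003, 0.0]
ft_force: [-1.2, -1.7, 1.0]
finger_gap: -0.0
```

```bash
python3 - <<'E'
from h import *
from plant import manip
s=manip.read_state();where(s)
cmd(s,-29,5,35,0);cmd(s,-27,5,35,0)
E
```

```text
t 9.95 tip [-32.    4.9  35.8] yaw 2.2 F [-2.1 -0.   1. ] M [-0.13  0.09  0.06] gap -0.0
(-29, 5, 35, 0) [ 3.  -0.   0.7] [-0.1   0.32  2.21]
(-27, 5, 35, 0) [5.  0.1 0.7] [-0.1   0.32  2.21]
```

Emit:
send_rows(
  series=[
    {"linear": [1, 0, 0], "turn": [0, 0, 1], "hand": 0},
    {"linear": [2, 0, 0], "turn": [0, 0, 2.2], "hand": 0},
    {"linear": [3, 0, 0], "turn": [0, 0, 2.2], "hand": 0},
  ],
)

```text
clock: 10.25
ee_pos: [0.4774, 0.0268, 0.1069]
orientation: [0.888, 0.461, -0.003, 0.001]
ft_force: [-4.6, -5.1, 3.0]
finger_gap: -0.0
```

Emit:
send_rows(
  series=[
    {"linear": [0.7, 0, 0], "turn": [0, 0, 0], "hand": 0},
    {"linear": [1.5, 0, 0], "turn": [0, 0, 0], "hand": 0},
  ],
)

```text
clock: 10.45
ee_pos: [0.4776, 0.0272, 0.1069]
orientation: [0.887, 0.461, -0.004, 0.001]
ft_force: [-9.9, -12.0, 6.6]
finger_gap: -0.0
```

The keeper is on its stop: about 15 N at finger x ≈ −29, as expected. I'll back off, rise clear and check.

Emit:
send_rows(
  series=[
    {"linear": [-8, 0, 0], "turn": [0, 0, 0], "hand": 0},
    {"linear": [-25, 0, 0], "turn": [0, 0, 0], "hand": 0},
    {"linear": [-30, 0, -30], "turn": [0, 0, 0], "hand": 0},
    {"linear": [-40, 0, -80], "turn": [0, 0, 0], "hand": 0},
    {"linear": [-60, 0, -130], "turn": [0, 0, 0], "hand": 0},
    {"linear": [-80, 0, -180], "turn": [0, 0, 0], "hand": 0},
    {"linear": [-100, 0, -230], "turn": [0, 0, 0], "hand": 0},
    {"linear": [-110, 20, -250], "turn": [0, 0, 0], "hand": 0},
    {"linear": [-110, 20, -250], "turn": [0, 0, 0], "hand": 0},
  ],
)

```text
clock: 11.35
ee_pos: [0.4333, -0.075, 0.362]
orientation: [0.887, 0.461, -0.002, 0.003]
ft_force: [0.7, 0.2, -0.5]
finger_gap: -0.004
```

```bash
python3 - <<'E'
from h import *
from plant import manip
s=manip.read_state();where(s)
t=manip.capture("top")[:,:,::-1];w=manip.capture("wrist")[:,:,::-1];c=manip.capture("scene")[:,:,::-1]
cv2.imwrite("pics/t6.png",t)
r=lambda a:cv2.resize(a,(400,300),interpolation=cv2.INTER_CUBIC)
cv2.imwrite("pics/f.png",np.vstack([np.hstack([r(w),r(c[150:310,210:425])]),np.hstack([r(t[175:295,255:415]),r(t)])]))
E
```

```text
t 11.35 tip [-137.7  -17.5  291. ] yaw 0.1 F [ 0.5 -0.5 -0.5] M [-0.    0.02 -0.05] gap -0.004
```

View pics/f.png

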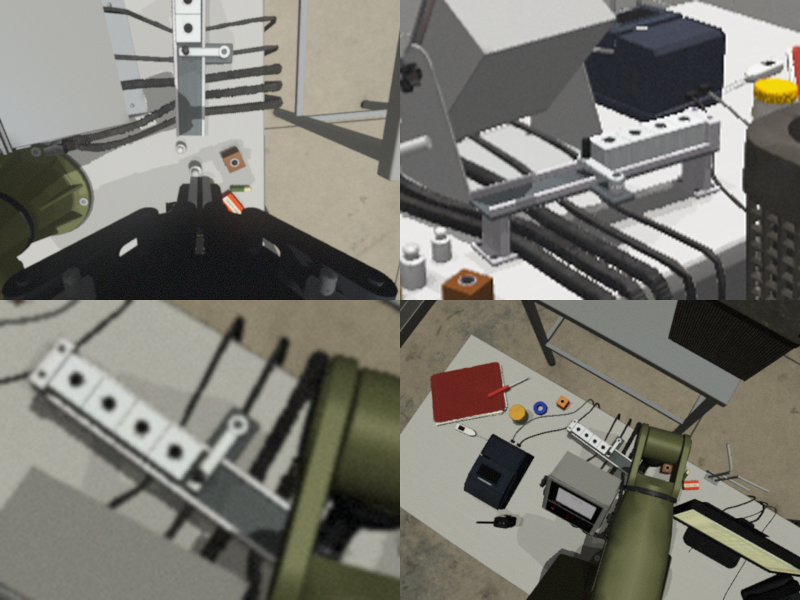

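All four blocks are flush against the stop and the keeper lies straight across behind them. I'll do one numeric check and then hand in.

```bash
python3 - <<'E'
from h import *
from plant import manip
p=manip.camera_params("top")
for u,v,z in[(77,80,.106),(109,103,.106),(142,127,.106),(175.5,151.5,.106),(238,124,.09),(195,175,.114)]:
    w=ray(p,((u+.5)/2.5-.5+255,(v+.5)/2.5-.5+175),z);print(((w-O[:2])@A3[:2,:2]*1000).round(1))
s=manip.read_state()
manip.job_done()
E
```

```text
[138.    0.4]
[99.2  0.2]
[59.3  0.2]
[19.   0.3]
[-12.4 -60.1]
[-10.3   8.6]
the job is handed in; nothing more can be done
```

The row is home against the end stop and the keeper bar is closed straight across behind it. I handed the job in at about 11.5 s, well under the 54 s limit. I touched only the rear block and the keeper's post, both with shut fingertips.

- **Row:** I pushed until the stop took about 17 N, with the fingers' contact face at rail x of about 0. In the final top view the blocks sit at x = 138, 99, 59 and 19 mm, against 140, 100, 60 and 20 when home. That is within reading error, and no gaps show between them.
- **Keeper:** I swung it until it met its own stop at about 15 N. The post then read (−10, 9) mm, against (−12, 5) mm when closed. That reading is rough, because the post's foot and top are hard to pick out; the final pictures show the bar straight across the rail.
- **Bystanders and forces:** No bystander looked displaced in the final pictures, but I did not measure their positions. No force reading came near the limits, and the arm was clear of everything at hand-in.
- **Unexplained reading:** The force sensor showed 3 to 9 N upward on the fingers while they were pushing the row. I took this as friction on the block face, and the blocks stayed level in the pictures.

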